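# Sort gingerbread beams by length into their row trays

## Task

The next group will build gingerbread log houses: take the four iced gingerbread beams from the enamel tray and sort them by length, the long ones into the long wooden row tray and the short ones into the short one, so that each row ends up with its three beams lying flat, iced side up, straight across the tray beside the sample already there. Gingerbread is brittle, so set each beam down rather than dropping it. Leave the two sample beams, the glass, the pine cone and the candy cane where they are.

Things in the scene. Friction and masses are not known exactly. Their poses are not given: they have to be found in the camera images.
- long_a: Long beam to be sorted, starting in the enamel tray, iced side up, any of four places there, its length within about 35 degrees of the tray's x axis. 130 mm long (x), 28 mm wide (y), 28 mm high (z), about 60 g, rigid brown gingerbread, white icing zigzag on top. Origin: centre of its underside. Long (130 mm) and short (90 mm) beams differ only in length.
- long_b: Long beam to be sorted, starting in the enamel tray, iced side up, any of four places there, its length within about 35 degrees of the tray's x axis. 130 mm long (x), 28 mm wide (y), 28 mm high (z), about 60 g, rigid brown gingerbread, white icing zigzag on top. Origin: centre of its underside. Long (130 mm) and short (90 mm) beams differ only in length.
- short_a: Short beam to be sorted, starting in the enamel tray, iced side up, any of four places there, its length within about 35 degrees of the tray's x axis. 90 mm long (x), 28 mm wide (y), 28 mm high (z), about 41 g, rigid brown gingerbread, white icing zigzag on top. Origin: centre of its underside. Long (130 mm) and short (90 mm) beams differ only in length.
- short_b: Short beam to be sorted, starting in the enamel tray, iced side up, any of four places there, its length within about 35 degrees of the tray's x axis. 90 mm long (x), 28 mm wide (y), 28 mm high (z), about 41 g, rigid brown gingerbread, white icing zigzag on top. Origin: centre of its underside. Long (130 mm) and short (90 mm) beams differ only in length.
- long_sample: Long beam already lying in the long row tray, near the tray's -y end (72 mm from its centre): leave it. 130 mm long (x), 28 mm wide (y), 28 mm high (z), about 60 g, rigid brown gingerbread, white icing zigzag on top. Origin: centre of its underside. Long (130 mm) and short (90 mm) beams differ only in length.
- short_sample: Short beam already lying in the short row tray, near the tray's -y end (72 mm from its centre): leave it. 90 mm long (x), 28 mm wide (y), 28 mm high (z), about 41 g, rigid brown gingerbread, white icing zigzag on top. Origin: centre of its underside. Long (130 mm) and short (90 mm) beams differ only in length.
- long_row: Fixed pale wooden tray for the long beams, on the dark board, nearer or farther than the other one. Outside 158 (x) by 196 (y) by 12 mm high; recess 146 (x) by 184 mm (y), walls 6 mm thick, 6 mm above the floor. Origin: centre of its underside; inner floor at z = +6 mm. Beams lie along its x, side by side along y: the sample at about y = -72, room for two more, e.g. y = -12 and +48 mm.
- short_row: Fixed pale wooden tray for the short beams, on the dark board, nearer or farther than the other one. Outside 118 (x) by 196 (y) by 12 mm high; recess 106 (x) by 184 mm (y), walls 6 mm thick, 6 mm above the floor. Origin: centre of its underside; inner floor at z = +6 mm. Beams lie along its x, side by side along y: the sample at about y = -72, room for two more, e.g. y = -12 and +48 mm.
- supply_tray: Fixed white enamel tray with a blue edge and red chequered paper, 330 mm (x) by 330 mm (y), rim 14 mm high, floor 4 mm above the table. Origin at the centre of its underside. Stands on the robot's left or right; the board with the row trays is on the other side. The four beams to sort stand in it at about x = +-75, y = +-65 mm.
- board: Fixed dark wooden board, 320 mm (x) by 225 mm (y), 10 mm thick, under the two row trays. Origin at the centre of its underside.
- tumbler: Bystander: clear glass tumbler, 72 mm across, 110 mm high, empty, beyond the work. Origin at the centre of its underside.
- pine_cone: Bystander: brown pine cone standing upright, about 60 mm across, 70 mm high, beyond the work. Origin at the centre of its underside.
- candy_cane: Bystander: red and white candy cane lying flat, about 140 mm long, 12 mm thick, beyond the work. Origin on the underside, near the middle.
There are look-alikes about, which are no part of the job. Leave any blue look-alike of the long_b alone.

How it is judged:
By the outcome, as a careful person would: the job done as asked, in the order asked, and still so for the second after the job is handed in, with the robot touching nothing.
It also fails if it takes over 72 s, if anything falls off the work surface, if the arm or the gripper's body presses on something with over 40 N, if the wrist force passes 120 N, or if a joint passes its speed limit or range.

## Robot

A 7-joint arm with a two-finger parallel gripper is mounted at the origin on the work surface. World frame = base frame: x ahead of the robot, y to its left, z up, the work surface at z = 0. Lengths are in m, angles in rad, forces in N, time in s.
With the tool pointing down it reaches from about 0.425 to 0.925 m from the base axis. Payload 6.8 kg.
Tool frame: the origin (TCP) lies between the finger pads; the fingertips stand 11 mm ahead of it and the grasp point (between the pads) lies 8 mm behind it; z points along the fingers, y is the line along which they close (so a half turn about z gives the same grasp; the last joint's range is limited). The gripper opens to 85 mm and grips with 20 to 120 N. Pads are 22 mm wide; open, the fingers measure 114 mm over their backs; the gripper's body (76 mm by 85 mm) begins 54 mm behind the grasp point. The pads swing forward as they close: fully open they stand 13 mm farther back than shut.
Start: joints at [-0.108, 0.477, 0.022, 1.555, -0.011, 1.109, -0.083], TCP at [0.675, 0, 0.242] pointing down, gripper open.
Joint ranges: [-2.96, 2.96], [-0.34, 2.1], [-1.41, 1.46], [0.24, 2.44], [-1.37, 4.51], [0.17, 1.92], [-2.96, 2.96]. Speed limits (rad/s): [2.39, 2.39, 3.14, 3.14, 3.14, 3.14, 3.14].

## Interface

Orientations are given as a rotation vector (axis times angle).
In Python, from bench import r gives the robot as it stands.
- The arm moves only by the tool send_rows, never from a script. Its argument "deltas" is a list of rows, each an object of numbers: "dx", "dy", "dz": the shift along the world's x, y, z in mm; "rx", "ry", "rz": the turn, a rotation vector about the world's x, y, z in degrees. A call has 1 to 5 rows; each row is the pose to reach, as a shift and turn from the pose commanded when the call began; what a row does not reach only later rows make up. A row lasts 1/12 s, in which the tool goes at most 41.7 mm and 7.16 degrees, less where a joint would pass 70% of its speed; a pose out of reach is approached as far as the arm can. A call with a gripper value outside its range is refused whole. "jaw" is the finger opening in mm, from 0 to 85.4, set as the call begins (left out, the last holds). The fingers move at their own pace and stop on an object; "newtons" is the grip in N (left out, the last holds). Time passes only in rows, so rows that repeat a pose let the fingers close. It gives the time, the measured TCP pose, the force, the opening and the grip force at its end, in the units of the state.
- r.get_obs(): the state, without advancing time (a new reading comes with each control period).
- r.grab_frame(name): name is "scene" or "side" or "wrist"; returns a dict with "frame" (400x640x3 uint8, blue, green, red), "z_map" (400x640 float32, m along the optical axis (not along the pixel's ray), 0 where there is no reading), "vertical_fov" (degrees; the focal length in pixels is half the picture's height over the tangent of half this angle, whatever the lens; pixels are square), "cx", "cy" (the principal point, pixels), "xyz" and "orientation" of the camera in the world. Camera axes: x right, y down, z forward; pixel columns grow to the right and rows downward; lengths in m; the calibration is good to about 2 mm. The wrist camera is an equidistant fisheye: a pixel r from the principal point sees the ray r / f radians off the axis. A picture is of the moment at which its call begins.
- r.hand_in(): hands the job in; it is judged then, once.
The state is a dict: "clock": time; "joints": joint angles; "qvel": joint speeds; "tau": joint torques, N m; "tcp_pos": TCP position; "orientation": TCP orientation; "contact_force": force on the tool from outside, world axes, zero at the start; "moment": the same for the moment, N m; "grip_width": finger opening in m; "gripper_force": force on a finger pad.
Only numpy, scipy, OpenCV 4.12 (cv2) and the standard library are available. Lean on these libraries where they do the work, as an engineer would, in place of code of your own. Each camera call takes 0.05 s, during which the arm holds its last target. There are 200 camera calls.

## Working session

There is one attempt and no reset: what is moved stays moved. The work goes in short steps, Python scripts to look and compute and a tool call to move; the robot and the scene stay as the last step left them, time stands still between calls to the robot, and variables do not carry over. Pictures are saved under pics/ and viewed, at most 10 in all, crops included, and the job is handed in when it is done.

Besides the shell and the picture viewer there is one more tool, called after "Call:" in YAML: its name, and indented under it one key for each argument. send_rows: Moves the arm, as the interface text tells. Its arguments: {"type":"object","properties":{"deltas":{"type":"array","items":{"type":"object","properties":{"dx":{"type":"number"},"dy":{"type":"number"},"dz":{"type":"number"},"rx":{"type":"number"},"ry":{"type":"number"},"rz":{"type":"number"}}}},"jaw":{"type":"number"},"newtons":{"type":"number"}},"required":["deltas"]}

```bash
mkdir -p pics; ls; cat > h.py <<'E'
from bench import r
import numpy as np, cv2
from scipy.spatial.transform import Rotation as R
def cloud(g):
    z=g["z_map"];h,w=z.shape;f=h/2/np.tan(np.radians(g["vertical_fov"])/2)
    u,v=np.meshgrid(np.arange(w),np.arange(h))
    P=np.stack([(u-g["cx"])/f*z,(v-g["cy"])/f*z,z],-1)
    return P@R.from_rotvec(g["orientation"]).as_matrix().T+np.array(g["xyz"])
E
python3 - <<'E'
from h import *
for n in("scene","side"):
    g=r.grab_frame(n);cv2.imwrite(f"pics/{n}0.png",g["frame"]);np.savez(f"{n}0.npz",**g)
    print(n,g["xyz"],g["orientation"],g["vertical_fov"])
print(r.get_obs())
E
```

```text
pics
scene [ 0.90917419 -0.69473867  1.06109202] [-2.37670594 -0.69106656  0.25144751] 42.813446704897835
side [0.12908224 0.71459078 0.78507943] [-0.55767462  2.6700211  -1.17421273] 45.22573963247236
{'clock': 0.1, 'joints': array([-0.10810499,  0.47770539,  0.0223275 ,  1.55632939, -0.01148161,
        1.10927356, -0.08313117]), 'qvel': array([-0.00155626, -0.0017319 , -0.00069935, -0.00333983,  0.00027677,
        0.00205016, -0.00047653]), 'tau': array([ 5.69385389e-03, -5.97765398e+01,  1.61440808e+00, -2.81952703e+01,
        1.29656185e-02,  5.02699884e-03, -1.13572563e-05]), 'tcp_pos': array([ 6.74503892e-01, -4.30729231e-07,  2.41440490e-01]), 'orientation': array([-2.22069415e+00, -2.22072912e+00,  1.89505752e-03]), 'contact_force': array([0.5851406 , 0.03038528, 0.87316791]), 'moment': array([0.00981752, 0.01959045, 0.02528317]), 'gripper_force': 0.0, 'grip_width': 0.08529044543750242}
```

View pics/scene0.png

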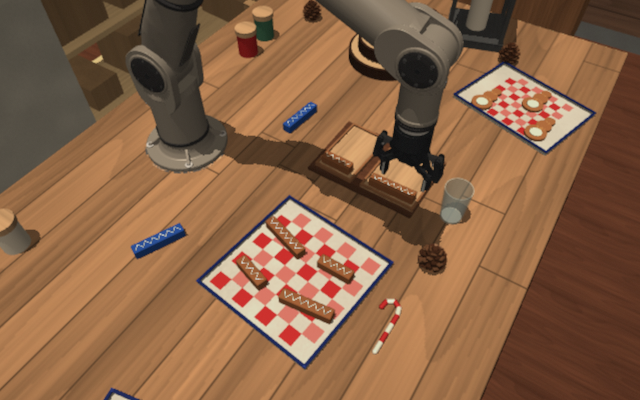

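View pics/side0.png

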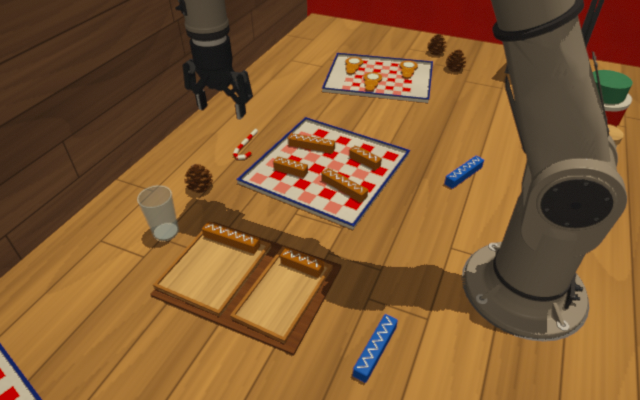

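Scene view: the brown beams in the enamel tray are at (286,237) long, (306,303) long, (335,268) short and (252,271) short. Blue look-alikes are at (158,240) and (300,117), and the samples are at (393,187) and (339,160). Side view: the long row tray (210,270) is the farther one and the short row tray (285,295) the nearer. I'm choosing the four brown beams in the chequered tray.

```bash
python3 - <<'E'
from h import *
for n in("scene","side"):
    g=dict(np.load(f"{n}0.npz"));P=cloud(g);f=g["frame"].astype(int)
    def rects(m,lab,mn=60):
        k,L,s,c=cv2.connectedComponentsWithStats(m.astype(np.uint8))
        for i in range(1,k):
            if s[i,4]<mn: continue
            q=P[L==i]; 
            (cx,cy),(a,b),t=cv2.minAreaRect((q[:,:2]*1000).astype(np.float32))
            if a<b:a,b,t=b,a,t+90
            t=(t+90)%180-90
            print(n,lab,"px",c[i].round(),"xy",round(cx,1),round(cy,1),"LxW",round(a,1),round(b,1),"ang",round(t,1),"z",np.median(q[:,2]).round(4))
    x,y,z=P[...,0],P[...,1],P[...,2]
    ok=(g["z_map"]>0)&(x>.35)&(x<.95)
    rects(ok&(y<0)&(y>-.5)&(z>.027)&(z<.037),"top",80)
    rects(ok&(y>0)&(y<.45)&(z>.038)&(z<.049),"sample")
    if n=="side":
        rects(ok&(y>0)&(y<.5)&(z>.0135)&(z<.019)&(f[...,2]>120),"floor")
        rects(ok&(y>0)&(y<.5)&(z>.0195)&(z<.026),"wall")
        rects(ok&(y>0)&(y<.5)&(z>.006)&(z<.05),"boardall",1000)
    hsv=cv2.cvtColor(g["frame"],cv2.COLOR_BGR2HSV)
    cv2.imwrite(f"pics/crop_{n}.png",cv2.resize(g["frame"][190:350,190:400] if n=="scene" else g["frame"][210:360,140:350],None,fx=3,fy=3))
E
```

```text
scene top px [286. 235.] xy 448.0 -135.0 LxW 132.4 28.5 ang -18.5 z 0.0306
scene top px [251. 270.] xy 437.8 -259.1 LxW 88.6 28.3 ang -16.7 z 0.0305
scene top px [336. 267.] xy 599.8 -145.8 LxW 89.8 29.3 ang -0.2 z 0.0303
scene top px [307. 304.] xy 594.4 -262.5 LxW 130.5 30.2 ang 6.7 z 0.0305
scene sample px [338. 160.] xy 431.5 140.1 LxW 91.0 33.0 ang -1.8 z 0.0427
scene sample px [393. 186.] xy 602.1 138.3 LxW 129.8 33.7 ang -0.4 z 0.0427
scene sample px [453. 213.] xy 771.0 141.2 LxW 60.4 24.7 ang 19.4 z 0.0432
side top px [311. 140.] xy 592.1 -256.9 LxW 128.3 31.5 ang 6.4 z 0.0293
side top px [365. 154.] xy 435.3 -254.5 LxW 89.8 30.9 ang -16.8 z 0.0295
side top px [290. 163.] xy 597.2 -140.4 LxW 91.0 30.6 ang -1.2 z 0.0293
side top px [344. 181.] xy 445.5 -130.2 LxW 129.6 31.8 ang -18.3 z 0.0295
side sample px [194. 177.] xy 778.0 19.4 LxW 56.1 30.3 ang 8.2 z 0.043
side sample px [163. 225.] xy 748.1 179.5 LxW 60.3 24.7 ang 43.6 z 0.0442
side sample px [230. 234.] xy 598.9 142.9 LxW 130.7 31.1 ang 2.0 z 0.0419
side sample px [302. 259.] xy 428.5 145.0 LxW 89.9 30.6 ang -2.7 z 0.
[... 180 characters left out ...]
xy 584.8 154.5 LxW 107.2 24.4 ang 13.1 z 0.0229
side wall px [274. 259.] xy 488.3 153.9 LxW 76.0 8.2 ang 85.2 z 0.0206
side wall px [247. 272.] xy 521.2 205.4 LxW 70.2 7.1 ang 89.4 z 0.0207
side wall px [301. 269.] xy 425.1 158.2 LxW 90.5 25.2 ang 13.6 z 0.0228
side wall px [163. 275.] xy 674.8 278.5 LxW 60.2 8.7 ang 89.9 z 0.0208
side wall px [302. 308.] xy 380.3 228.3 LxW 177.6 17.2 ang 83.0 z 0.0206
side wall px [244. 300.] xy 489.0 256.6 LxW 108.4 19.7 ang 89.6 z 0.0208
side wall px [212. 301.] xy 550.9 298.1 LxW 108.5 56.7 ang 36.4 z 0.0209
side wall px [258. 327.] xy 438.9 309.8 LxW 73.9 7.3 ang -4.5 z 0.0207
side boardall px [248. 284.] xy 518.8 213.0 LxW 322.3 226.9 ang -0.5 z 0.0143
```

View pics/crop_scene.png

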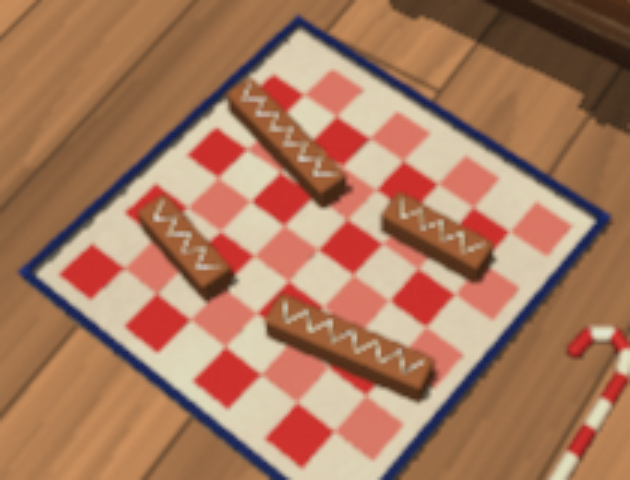

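The crop confirms four iced brown beams lying flat and clear of each other. Two are long (crop (285,140) and (350,345)) and two are short ((437,235) and (187,245)). I'll start with the long beam at (447,-133) mm, angle -18.4°.

Call:
send_rows:
  deltas:
    - {"dx": -23,"dy": -13,"dz": -12,"rz": 7}
    - {"dx": -46,"dy": -26,"dz": -24,"rz": 14}
    - {"dx": -69,"dy": -40,"dz": -36,"rz": 21}
    - {"dx": -92,"dy": -53,"dz": -48,"rz": 28}
    - {"dx": -114,"dy": -66,"dz": -60,"rz": 35}
  jaw: 60
  newtons: 25

```text
$.deltas[0]: bad value
```

Call:
send_rows:
  deltas:
    - {"dx": -23,"dy": -13,"dz": -12,"rz": 7}
    - {"dx": -46,"dy": -26,"dz": -24,"rz": 14}
    - {"dx": -69,"dy": -40,"dz": -36,"rz": 21}
    - {"dx": -92,"dy": -53,"dz": -48,"rz": 28}
    - {"dx": -114,"dy": -67,"dz": -60,"rz": 35}

```text
$.deltas[0]: bad value
```

Call:
send_rows:
  deltas:
    - {"rz": 1.6}
    - {"rz": 1.6}
    - {"rz": 1.6}

```text
$.deltas[0]: bad value
```

```bash
cat >> h.py <<'E'
def st():
    o=r.get_obs();M=R.from_rotvec(o["orientation"]).as_matrix()
    print(round(o["clock"],2),(o["tcp_pos"]*1000).round(1),"yaw",np.degrees(np.arctan2(M[1,1],M[0,1])).round(1),"tilt",np.degrees(np.arccos(-M[2,2])).round(2),"F",o["contact_force"].round(1),"w",round(o["grip_width"]*1000,1),round(o["gripper_force"],1),"q",o["joints"].round(2))
E
python3 - <<'E'
from h import *
st()
g=dict(np.load("side0.npz"));P=cloud(g);x,y,z=[P[...,i]*1000 for i in range(3)]
ok=(g["z_map"]>0)&(z>19)&(z<24)&(y>175)&(y<290)
h,e=np.histogram(x[ok],np.arange(360,700,3))
print([(int(a),int(b)) for a,b in zip(e,h) if b>3])
g=r.grab_frame("wrist");cv2.imwrite("pics/w1.png",g["frame"])
E
```

```text
0.1 [674.5  -0.  241.4] yaw 0.0 tilt 0.09 F [0.6 0.  0.9] w 85.3 0.0 q [-0.11  0.48  0.02  1.56 -0.01  1.11 -0.08]
[(375, 23), (378, 59), (381, 50), (384, 14), (486, 8), (489, 44), (492, 42), (495, 23), (516, 10), (519, 58), (522, 53), (525, 14), (669, 30), (672, 46), (675, 40), (678, 5)]
```

View pics/w1.png

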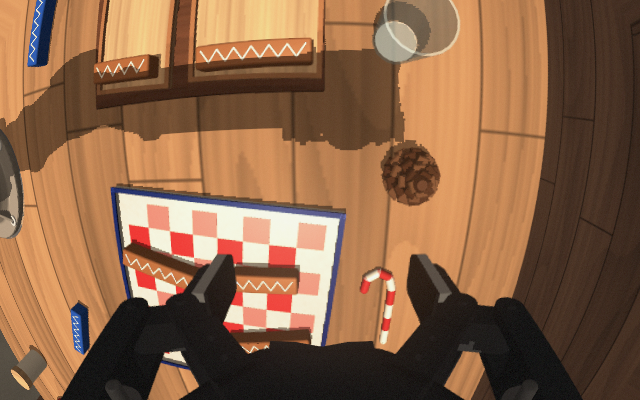

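Wrist view from the start pose: the board with its samples is at the top ((255,52), (127,68)) and the supply tray is below ((230,260)). All paths are clear. Rows seem to need all six fields, so I'm resending.

Call:
send_rows:
  deltas:
    - {"dx": -23,"dy": -13,"dz": -12,"rx": 0,"ry": 0,"rz": 7}
    - {"dx": -46,"dy": -26,"dz": -24,"rx": 0,"ry": 0,"rz": 14}
    - {"dx": -69,"dy": -40,"dz": -36,"rx": 0,"ry": 0,"rz": 21}
    - {"dx": -92,"dy": -53,"dz": -48,"rx": 0,"ry": 0,"rz": 28}
    - {"dx": -114,"dy": -66,"dz": -60,"rx": 0,"ry": 0,"rz": 35}
  jaw: 60
  newtons: 25

```text
clock: 0.57
tcp_pos: [0.5595, -0.0666, 0.1816]
orientation: [-1.442, -2.791, 0.001]
contact_force: [-0.3, -0.1, -0.2]
grip_width: 0.06
gripper_force: 0.0
```

Call:
send_rows:
  deltas:
    - {"dx": -23,"dy": -13,"dz": -12,"rx": 0,"ry": 0,"rz": 7}
    - {"dx": -46,"dy": -26,"dz": -24,"rx": 0,"ry": 0,"rz": 14}
    - {"dx": -69,"dy": -40,"dz": -36,"rx": 0,"ry": 0,"rz": 21}
    - {"dx": -92,"dy": -53,"dz": -48,"rx": 0,"ry": 0,"rz": 28}
    - {"dx": -114,"dy": -67,"dz": -60,"rx": 0,"ry": 0,"rz": 35}

```text
clock: 0.98
tcp_pos: [0.4455, -0.1334, 0.1217]
orientation: [-0.536, -3.095, 0.0]
contact_force: [0.2, -0.8, 0.1]
grip_width: 0.0602
gripper_force: 0.0
```

Call:
send_rows:
  deltas:
    - {"dx": 0,"dy": 0,"dz": 0,"rx": 0,"ry": 0,"rz": 1.6}
    - {"dx": 0,"dy": 0,"dz": 0,"rx": 0,"ry": 0,"rz": 1.6}

```text
clock: 1.15
tcp_pos: [0.445, -0.134, 0.1216]
orientation: [-0.505, -3.098, 0.0]
contact_force: [1.2, -0.0, 0.6]
grip_width: 0.0598
gripper_force: 0.0
```

```bash
python3 - <<'E'
from h import *
st()
g=r.grab_frame("wrist");cv2.imwrite("pics/w2.png",g["frame"])
E
```

```text
1.15 [ 445.  -134.   121.6] yaw 71.5 tilt 0.14 F [ 1.2 -0.   0.6] w 59.8 0.0 q [ 0.34  0.31 -0.21  2.14  0.1   0.7   1.31]
```

View pics/w2.png

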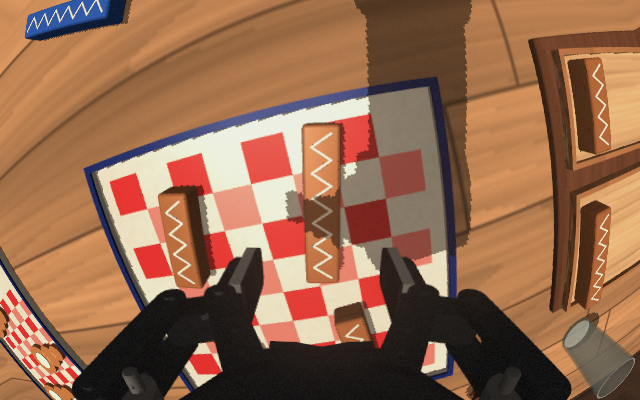

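Wrist view: the long beam (321,203) lies squarely between the open fingers and parallel to them, with the other beams clear. Descend, grip and lift.

Call:
send_rows:
  deltas:
    - {"dx": 2,"dy": 1,"dz": -30,"rx": 0,"ry": 0,"rz": 0}
    - {"dx": 2,"dy": 1,"dz": -60,"rx": 0,"ry": 0,"rz": 0}
    - {"dx": 2,"dy": 1,"dz": -85,"rx": 0,"ry": 0,"rz": 0}
    - {"dx": 2,"dy": 1,"dz": -100,"rx": 0,"ry": 0,"rz": 0}
    - {"dx": 2,"dy": 1,"dz": -104,"rx": 0,"ry": 0,"rz": 0}

```text
clock: 1.62
tcp_pos: [0.4489, -0.1309, 0.0163]
orientation: [-0.501, -3.099, -0.001]
contact_force: [0.8, 0.1, 0.0]
grip_width: 0.0599
gripper_force: 0.0
```

Call:
send_rows:
  deltas:
    - {"dx": 0,"dy": 0,"dz": 0,"rx": 0,"ry": 0,"rz": 0}
    - {"dx": 0,"dy": 0,"dz": 0,"rx": 0,"ry": 0,"rz": 0}
    - {"dx": 0,"dy": 0,"dz": 0,"rx": 0,"ry": 0,"rz": 0}
    - {"dx": 0,"dy": 0,"dz": 0,"rx": 0,"ry": 0,"rz": 0}
    - {"dx": 0,"dy": 0,"dz": 0,"rx": 0,"ry": 0,"rz": 0}
  jaw: 20
  newtons: 25

```text
clock: 2.03
tcp_pos: [0.4502, -0.1321, 0.0195]
orientation: [0.502, 3.099, 0.0]
contact_force: [0.4, 1.4, 6.8]
grip_width: 0.0273
gripper_force: 25.6
```

```bash
python3 -c "from h import *;st()"
```

```text
2.03 [ 450.2 -132.1   19.5] yaw 71.6 tilt 0.15 F [0.4 1.4 6.8] w 27.3 25.6 q [ 0.29  0.51 -0.17  2.19  0.18  0.46  1.23]
```

Call:
send_rows:
  deltas:
    - {"dx": 0,"dy": 0,"dz": 10,"rx": 0,"ry": 0,"rz": 0}
    - {"dx": 0,"dy": 0,"dz": 35,"rx": 0,"ry": 0,"rz": 0}
    - {"dx": 0,"dy": 0,"dz": 65,"rx": 0,"ry": 0,"rz": 0}
    - {"dx": 0,"dy": 0,"dz": 90,"rx": 0,"ry": 0,"rz": 0}
    - {"dx": 0,"dy": 0,"dz": 103,"rx": 0,"ry": 0,"rz": 0}

```text
clock: 2.45
tcp_pos: [0.4501, -0.1323, 0.1249]
orientation: [0.502, 3.097, -0.0]
contact_force: [0.5, -0.1, -1.4]
grip_width: 0.0274
gripper_force: 24.9
```

Call:
send_rows:
  deltas:
    - {"dx": 10,"dy": 22,"dz": 0,"rx": 0,"ry": 0,"rz": 1}
    - {"dx": 24,"dy": 55,"dz": 0,"rx": 0,"ry": 0,"rz": 3}
    - {"dx": 40,"dy": 90,"dz": 0,"rx": 0,"ry": 0,"rz": 5}
    - {"dx": 56,"dy": 125,"dz": 0,"rx": 0,"ry": 0,"rz": 7}
    - {"dx": 73,"dy": 160,"dz": 0,"rx": 0,"ry": 0,"rz": 9}

```text
clock: 2.87
tcp_pos: [0.5222, 0.0292, 0.1224]
orientation: [0.256, 3.131, -0.001]
contact_force: [0.8, 1.1, -0.5]
grip_width: 0.0275
gripper_force: 24.9
```

Call:
send_rows:
  deltas:
    - {"dx": 16,"dy": 35,"dz": 0,"rx": 0,"ry": 0,"rz": 2}
    - {"dx": 32,"dy": 70,"dz": 0,"rx": 0,"ry": 0,"rz": 4}
    - {"dx": 48,"dy": 105,"dz": 0,"rx": 0,"ry": 0,"rz": 6}
    - {"dx": 64,"dy": 140,"dz": 0,"rx": 0,"ry": 0,"rz": 8}
    - {"dx": 78,"dy": 173,"dz": 0,"rx": 0,"ry": 0,"rz": 9.4}

```text
clock: 3.28
tcp_pos: [0.6005, 0.2029, 0.1223]
orientation: [-0.003, 3.141, 0.0]
contact_force: [0.1, -0.0, -0.2]
grip_width: 0.0275
gripper_force: 24.8
```

Call:
send_rows:
  deltas:
    - {"dx": 0,"dy": 0,"dz": 0,"rx": 0,"ry": 0,"rz": 0}
    - {"dx": 0,"dy": 0,"dz": 0,"rx": 0,"ry": 0,"rz": 0}

```text
clock: 3.45
tcp_pos: [0.5998, 0.2039, 0.122]
orientation: [-0.006, 3.141, 0.002]
contact_force: [-0.4, -1.5, -1.2]
grip_width: 0.0272
gripper_force: 25.0
```

```bash
python3 - <<'E'
from h import *
st()
g=r.grab_frame("side");cv2.imwrite("pics/s2.png",g["frame"])
P=cloud(g);x,y,z=[P[...,i]*1000 for i in range(3)]
hsv=cv2.cvtColor(g["frame"],cv2.COLOR_BGR2HSV)
# held beam vertical extent: points near tcp ends
o=r.get_obs()["tcp_pos"]*1000
for s in(-1,1):
    m=(abs(y-o[1])<30)&(s*(x-o[0])>30)&(s*(x-o[0])<70)&(z>60)&(z<o[2]+15)
    if m.sum()>10:
        print(s,m.sum(),"x",x[m].min().round(),x[m].max().round(),"y",y[m].min().round(),y[m].max().round(),"z",np.percentile(z[m],[2,98]).round(1))
E
```

```text
3.45 [599.8 203.9 122. ] yaw 90.2 tilt 0.09 F [-0.4 -1.5 -1.2] w 27.2 25.0 q [-0.18  0.56 -0.33  1.74  0.23  0.88  0.96]
-1 435 x 530.0 569.0 y 192.0 223.0 z [108.1 134.6]
1 51 x 630.0 659.0 y 217.0 223.0 z [105.9 125.8]
```

View pics/s2.png

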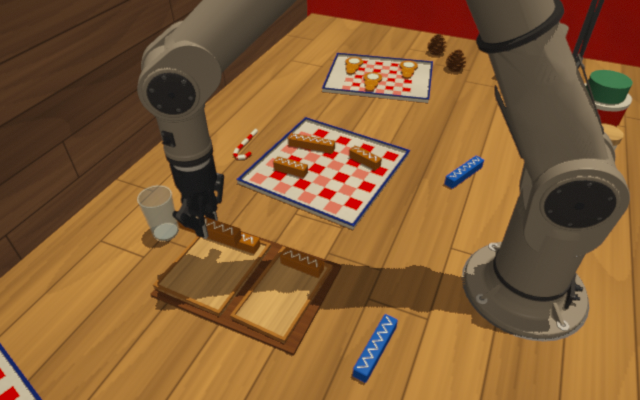

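The side view shows the beam held level over the long row at (230,235), with the wooden trays free. Lower it slowly.

Call:
send_rows:
  deltas:
    - {"dx": 2,"dy": -2,"dz": -25,"rx": 0,"ry": 0,"rz": 0}
    - {"dx": 2,"dy": -2,"dz": -50,"rx": 0,"ry": 0,"rz": 0}
    - {"dx": 2,"dy": -2,"dz": -70,"rx": 0,"ry": 0,"rz": 0}
    - {"dx": 2,"dy": -2,"dz": -81,"rx": 0,"ry": 0,"rz": 0}
    - {"dx": 2,"dy": -2,"dz": -86,"rx": 0,"ry": 0,"rz": 0}

```text
clock: 3.92
tcp_pos: [0.6008, 0.1966, 0.0338]
orientation: [-0.003, -3.139, 0.003]
contact_force: [0.1, 0.5, -0.5]
grip_width: 0.0277
gripper_force: 24.9
```

Call:
send_rows:
  deltas:
    - {"dx": 0,"dy": 0,"dz": -1,"rx": 0,"ry": 0,"rz": 0}
    - {"dx": 0,"dy": 0,"dz": -2,"rx": 0,"ry": 0,"rz": 0}
    - {"dx": 0,"dy": 0,"dz": -3,"rx": 0,"ry": 0,"rz": 0}

```text
clock: 4.17
tcp_pos: [0.6029, 0.1991, 0.0337]
orientation: [0.001, 3.14, 0.001]
contact_force: [-0.3, -0.2, -0.4]
grip_width: 0.0271
gripper_force: 24.9
```

Call:
send_rows:
  deltas:
    - {"dx": 0,"dy": 0,"dz": -1,"rx": 0,"ry": 0,"rz": 0}
    - {"dx": 0,"dy": 0,"dz": -1,"rx": 0,"ry": 0,"rz": 0}

```text
clock: 4.33
tcp_pos: [0.6024, 0.1992, 0.032]
orientation: [0.0, 3.141, 0.001]
contact_force: [-0.5, -0.5, -1.3]
grip_width: 0.0274
gripper_force: 24.9
```

Call:
send_rows:
  deltas:
    - {"dx": 0,"dy": 0,"dz": -0.5,"rx": 0,"ry": 0,"rz": 0}
    - {"dx": 0,"dy": 0,"dz": -1,"rx": 0,"ry": 0,"rz": 0}
    - {"dx": 0,"dy": 0,"dz": -1,"rx": 0,"ry": 0,"rz": 0}

```text
clock: 4.58
tcp_pos: [0.6024, 0.1992, 0.0315]
orientation: [-0.0, 3.141, 0.0]
contact_force: [-2.8, -1.1, 8.0]
grip_width: 0.0272
gripper_force: 25.9
```

Call:
send_rows:
  deltas:
    - {"dx": 0,"dy": 0,"dz": -0.5,"rx": 0,"ry": 0,"rz": 0}
    - {"dx": 0,"dy": 0,"dz": -0.5,"rx": 0,"ry": 0,"rz": 0}

```text
clock: 4.75
tcp_pos: [0.6024, 0.1992, 0.0316]
orientation: [0.0, 3.141, -0.0]
contact_force: [-3.9, -2.0, 11.3]
grip_width: 0.0277
gripper_force: 26.5
```

Call:
send_rows:
  deltas:
    - {"dx": 0,"dy": 0,"dz": 1,"rx": 0,"ry": 0,"rz": 0}
    - {"dx": 0,"dy": 0,"dz": 1,"rx": 0,"ry": 0,"rz": 0}
    - {"dx": 0,"dy": 0,"dz": 1,"rx": 0,"ry": 0,"rz": 0}
    - {"dx": 0,"dy": 0,"dz": 1,"rx": 0,"ry": 0,"rz": 0}
  jaw: 42

```text
clock: 5.08
tcp_pos: [0.602, 0.199, 0.0307]
orientation: [-0.0, -3.142, -0.0]
contact_force: [-0.5, -0.4, 0.8]
grip_width: 0.042
gripper_force: 0.0
```

Call:
send_rows:
  deltas:
    - {"dx": 0,"dy": 0,"dz": 8,"rx": 0,"ry": 0,"rz": 0}
    - {"dx": 0,"dy": 0,"dz": 25,"rx": 0,"ry": 0,"rz": 0}
    - {"dx": 0,"dy": 0,"dz": 50,"rx": 0,"ry": 0,"rz": 0}
    - {"dx": 0,"dy": 0,"dz": 75,"rx": 0,"ry": 0,"rz": 0}
    - {"dx": 0,"dy": 0,"dz": 90,"rx": 0,"ry": 0,"rz": 0}

```text
clock: 5.5
tcp_pos: [0.603, 0.1996, 0.1238]
orientation: [-0.0, 3.139, 0.002]
contact_force: [0.3, -0.3, 0.2]
grip_width: 0.0422
gripper_force: 0.0
```

Call:
send_rows:
  deltas:
    - {"dx": 0,"dy": -25,"dz": 0,"rx": 0,"ry": 0,"rz": 0}
    - {"dx": 0,"dy": -60,"dz": 0,"rx": 0,"ry": 0,"rz": 0}
    - {"dx": 0,"dy": -98,"dz": 0,"rx": 0,"ry": 0,"rz": 0}
    - {"dx": 0,"dy": -136,"dz": 0,"rx": 0,"ry": 0,"rz": 0}
    - {"dx": 0,"dy": -174,"dz": 0,"rx": 0,"ry": 0,"rz": 0}
  jaw: 60

```text
clock: 5.92
tcp_pos: [0.6019, 0.0235, 0.1214]
orientation: [-0.001, 3.141, -0.0]
contact_force: [0.4, -0.2, 0.4]
grip_width: 0.0601
gripper_force: 0.0
```

Call:
send_rows:
  deltas:
    - {"dx": -2,"dy": -38,"dz": 0,"rx": 0,"ry": 0,"rz": 1}
    - {"dx": -4,"dy": -76,"dz": 0,"rx": 0,"ry": 0,"rz": 2}
    - {"dx": -6,"dy": -114,"dz": 0,"rx": 0,"ry": 0,"rz": 4}
    - {"dx": -8,"dy": -152,"dz": 0,"rx": 0,"ry": 0,"rz": 5}
    - {"dx": -9,"dy": -190,"dz": 0,"rx": 0,"ry": 0,"rz": 6.5}

```text
clock: 6.33
tcp_pos: [0.5926, -0.1669, 0.1214]
orientation: [-0.18, 3.136, -0.0]
contact_force: [0.0, -0.0, 0.6]
grip_width: 0.0604
gripper_force: 0.0
```

Call:
send_rows:
  deltas:
    - {"dx": 0,"dy": -38,"dz": 0,"rx": 0,"ry": 0,"rz": 0}
    - {"dx": 0,"dy": -70,"dz": 0,"rx": 0,"ry": 0,"rz": 0}
    - {"dx": 0,"dy": -90,"dz": 0,"rx": 0,"ry": 0,"rz": 0}
    - {"dx": 0,"dy": -95,"dz": 0,"rx": 0,"ry": 0,"rz": 0}
    - {"dx": 0,"dy": -95,"dz": 0,"rx": 0,"ry": 0,"rz": 0}

```text
clock: 6.75
tcp_pos: [0.5925, -0.2621, 0.121]
orientation: [0.172, -3.137, 0.001]
contact_force: [-0.2, 0.5, 0.5]
grip_width: 0.0601
gripper_force: 0.0
```

```bash
cat >> h.py <<'E'
def rects(g,sel,lab,mn=60):
    P=cloud(g)*1000;m=sel(P[...,0],P[...,1],P[...,2])&(g["z_map"]>0)
    k,L,s,c=cv2.connectedComponentsWithStats(m.astype(np.uint8))
    for i in range(1,k):
        if s[i,4]<mn: continue
        q=P[L==i];(cx,cy),(a,b),t=cv2.minAreaRect(q[:,:2].astype(np.float32))
        if a<b:a,b,t=b,a,t+90
        print(lab,"xy",round(cx,1),round(cy,1),"LxW",round(a,1),round(b,1),"ang",round((t+90)%180-90,1),"z",np.median(q[:,2]).round(1))
def look():
    st();g=r.grab_frame("side")
    rects(g,lambda x,y,z:(x>350)&(x<700)&(y>110)&(y<330)&(z>38)&(z<48),"rows")
    rects(g,lambda x,y,z:(x>350)&(x<700)&(y<-70)&(y>-350)&(z>26)&(z<36),"supply")
    return g
E
python3 -c "from h import *;look()"
```

```text
6.75 [ 592.5 -262.1  121. ] yaw 96.3 tilt 0.03 F [-0.2  0.5  0.5] w 60.1 0.0 q [ 0.54  0.58 -0.3   1.71  0.21  0.89  1.83]
rows xy 599.7 143.4 LxW 128.9 31.3 ang 0.9 z 41.9
rows xy 597.6 202.5 LxW 130.9 30.4 ang 0.2 z 42.0
rows xy 428.5 145.0 LxW 89.9 30.8 ang -1.5 z 41.8
supply xy 592.4 -256.8 LxW 129.2 33.0 ang 7.5 z 29.2
supply xy 435.5 -254.8 LxW 89.8 33.0 ang -16.6 z 29.3
supply xy 597.0 -140.5 LxW 89.6 29.8 ang -0.3 z 29.8
```

Beam 1 lies straight beside the sample. Now grip the second long beam.

Call:
send_rows:
  deltas:
    - {"dx": 1,"dy": 2,"dz": -30,"rx": 0,"ry": 0,"rz": 0}
    - {"dx": 1,"dy": 2,"dz": -60,"rx": 0,"ry": 0,"rz": 0}
    - {"dx": 1,"dy": 2,"dz": -83,"rx": 0,"ry": 0,"rz": 0}
    - {"dx": 1,"dy": 2,"dz": -95,"rx": 0,"ry": 0,"rz": 0}
    - {"dx": 1,"dy": 2,"dz": -100,"rx": 0,"ry": 0,"rz": 0}

```text
clock: 7.22
tcp_pos: [0.5933, -0.255, 0.0189]
orientation: [0.183, -3.133, -0.004]
contact_force: [0.3, -0.1, -0.3]
grip_width: 0.06
gripper_force: 0.0
```

Call:
send_rows:
  deltas:
    - {"dx": 0,"dy": 0,"dz": 0,"rx": 0,"ry": 0,"rz": 0}
    - {"dx": 0,"dy": 0,"dz": 0,"rx": 0,"ry": 0,"rz": 0}
    - {"dx": 0,"dy": 0,"dz": 0,"rx": 0,"ry": 0,"rz": 0}
    - {"dx": 0,"dy": 0,"dz": 0,"rx": 0,"ry": 0,"rz": 0}
    - {"dx": 0,"dy": 0,"dz": 0,"rx": 0,"ry": 0,"rz": 0}
  jaw: 20

```text
clock: 7.63
tcp_pos: [0.5953, -0.2582, 0.0225]
orientation: [-0.178, 3.134, -0.001]
contact_force: [0.5, 0.7, 5.5]
grip_width: 0.0276
gripper_force: 25.8
```

```bash
python3 -c "from h import *;st()"
```

```text
7.63 [ 595.3 -258.2   22.5] yaw 96.5 tilt 0.17 F [0.5 0.7 5.5] w 27.6 25.8 q [ 0.5   0.71 -0.27  1.75  0.26  0.72  1.78]
```

Call:
send_rows:
  deltas:
    - {"dx": 0,"dy": 0,"dz": 10,"rx": 0,"ry": 0,"rz": 0}
    - {"dx": 0,"dy": 0,"dz": 35,"rx": 0,"ry": 0,"rz": 0}
    - {"dx": 0,"dy": 0,"dz": 65,"rx": 0,"ry": 0,"rz": 0}
    - {"dx": 0,"dy": 0,"dz": 90,"rx": 0,"ry": 0,"rz": 0}
    - {"dx": 0,"dy": 0,"dz": 100,"rx": 0,"ry": 0,"rz": 0}

```text
clock: 8.05
tcp_pos: [0.5959, -0.2588, 0.1255]
orientation: [-0.177, 3.131, -0.004]
contact_force: [0.8, -0.3, -0.9]
grip_width: 0.0274
gripper_force: 25.0
```

Call:
send_rows:
  deltas:
    - {"dx": 0,"dy": 20,"dz": 0,"rx": 0,"ry": 0,"rz": 0}
    - {"dx": 0,"dy": 55,"dz": 0,"rx": 0,"ry": 0,"rz": 0}
    - {"dx": 0,"dy": 92,"dz": 0,"rx": 0,"ry": 0,"rz": 0}
    - {"dx": 0,"dy": 130,"dz": 0,"rx": 0,"ry": 0,"rz": 0}
    - {"dx": 0,"dy": 168,"dz": 0,"rx": 0,"ry": 0,"rz": 0}

```text
clock: 8.47
tcp_pos: [0.5933, -0.0888, 0.1208]
orientation: [0.176, -3.136, 0.0]
contact_force: [0.5, 0.2, -0.0]
grip_width: 0.0277
gripper_force: 25.0
```

Call:
send_rows:
  deltas:
    - {"dx": 1,"dy": 38,"dz": 0,"rx": 0,"ry": 0,"rz": -1}
    - {"dx": 2,"dy": 76,"dz": 0,"rx": 0,"ry": 0,"rz": -2}
    - {"dx": 3,"dy": 114,"dz": 0,"rx": 0,"ry": 0,"rz": -4}
    - {"dx": 4,"dy": 152,"dz": 0,"rx": 0,"ry": 0,"rz": -5}
    - {"dx": 5,"dy": 190,"dz": 0,"rx": 0,"ry": 0,"rz": -6.5}

```text
clock: 8.88
tcp_pos: [0.5985, 0.1015, 0.1208]
orientation: [-0.002, -3.141, 0.001]
contact_force: [0.8, -0.4, 0.8]
grip_width: 0.0275
gripper_force: 25.0
```

Call:
send_rows:
  deltas:
    - {"dx": 0,"dy": 38,"dz": 0,"rx": 0,"ry": 0,"rz": 0}
    - {"dx": 0,"dy": 76,"dz": 0,"rx": 0,"ry": 0,"rz": 0}
    - {"dx": 0,"dy": 114,"dz": 0,"rx": 0,"ry": 0,"rz": 0}
    - {"dx": 0,"dy": 143,"dz": 0,"rx": 0,"ry": 0,"rz": 0}
    - {"dx": 0,"dy": 161,"dz": 0,"rx": 0,"ry": 0,"rz": 0}

```text
clock: 9.3
tcp_pos: [0.5975, 0.266, 0.1209]
orientation: [0.007, -3.141, -0.004]
contact_force: [-0.7, 0.6, -0.6]
grip_width: 0.0276
gripper_force: 25.0
```

Call:
send_rows:
  deltas:
    - {"dx": 0,"dy": 0,"dz": 0,"rx": 0,"ry": 0,"rz": 0}
    - {"dx": 0,"dy": 0,"dz": 0,"rx": 0,"ry": 0,"rz": 0}

```text
clock: 9.47
tcp_pos: [0.5983, 0.2621, 0.1206]
orientation: [0.004, -3.141, 0.0]
contact_force: [0.7, -1.4, 0.3]
grip_width: 0.0275
gripper_force: 25.0
```

```bash
python3 - <<'E'
from h import *
g=look();P=cloud(g)*1000;x,y,z=[P[...,i] for i in range(3)]
o=r.get_obs()["tcp_pos"]*1000
for s in(-1,1):
    m=(abs(y-o[1])<30)&(s*(x-o[0])>30)&(s*(x-o[0])<75)&(z>60)&(z<o[2]+15)
    if m.sum()>10: print(s,m.sum(),"x",x[m].min().round(),x[m].max().round(),"z",np.percentile(z[m],[2,98]).round(1))
E
```

```text
9.47 [598.3 262.1 120.6] yaw 90.1 tilt 0.04 F [ 0.7 -1.4  0.3] w 27.5 25.0 q [-0.27  0.59 -0.34  1.69  0.24  0.9   0.87]
rows xy 598.8 143.1 LxW 130.0 31.2 ang -0.0 z 41.9
rows xy 428.4 145.2 LxW 90.3 30.8 ang -3.6 z 41.9
rows xy 560.6 202.7 LxW 56.2 29.1 ang 0.3 z 41.9
supply xy 436.3 -253.4 LxW 90.7 30.5 ang -16.9 z 29.3
supply xy 598.0 -141.6 LxW 91.1 33.1 ang 0.8 z 29.4
-1 472 x 529.0 569.0 z [103.7 130.5]
1 31 x 629.0 659.0 z [102.2 119.8]
```

Call:
send_rows:
  deltas:
    - {"dx": 1,"dy": 0,"dz": -25,"rx": 0,"ry": 0,"rz": 0}
    - {"dx": 1,"dy": 0,"dz": -50,"rx": 0,"ry": 0,"rz": 0}
    - {"dx": 1,"dy": 0,"dz": -69,"rx": 0,"ry": 0,"rz": 0}
    - {"dx": 1,"dy": 0,"dz": -79,"rx": 0,"ry": 0,"rz": 0}
    - {"dx": 1,"dy": 0,"dz": -82,"rx": 0,"ry": 0,"rz": 0}

```text
clock: 9.93
tcp_pos: [0.5993, 0.2583, 0.0367]
orientation: [-0.003, -3.139, 0.004]
contact_force: [0.1, 0.1, 0.3]
grip_width: 0.0276
gripper_force: 25.0
```

Call:
send_rows:
  deltas:
    - {"dx": 0,"dy": 0,"dz": -1,"rx": 0,"ry": 0,"rz": 0}
    - {"dx": 0,"dy": 0,"dz": -2,"rx": 0,"ry": 0,"rz": 0}
    - {"dx": 0,"dy": 0,"dz": -3,"rx": 0,"ry": 0,"rz": 0}
    - {"dx": 0,"dy": 0,"dz": -3,"rx": 0,"ry": 0,"rz": 0}

```text
clock: 10.27
tcp_pos: [0.6007, 0.2612, 0.0368]
orientation: [0.0, 3.14, 0.001]
contact_force: [0.2, -1.1, -0.7]
grip_width: 0.0273
gripper_force: 25.0
```

Call:
send_rows:
  deltas:
    - {"dx": 0,"dy": 0,"dz": -0.5,"rx": 0,"ry": 0,"rz": 0}
    - {"dx": 0,"dy": 0,"dz": -1,"rx": 0,"ry": 0,"rz": 0}
    - {"dx": 0,"dy": 0,"dz": -1,"rx": 0,"ry": 0,"rz": 0}

```text
clock: 10.52
tcp_pos: [0.6001, 0.2611, 0.035]
orientation: [-0.0, 3.141, 0.0]
contact_force: [-0.5, 0.3, -0.5]
grip_width: 0.0276
gripper_force: 25.0
```

Call:
send_rows:
  deltas:
    - {"dx": 0,"dy": 0,"dz": -0.5,"rx": 0,"ry": 0,"rz": 0}
    - {"dx": 0,"dy": 0,"dz": -1,"rx": 0,"ry": 0,"rz": 0}
    - {"dx": 0,"dy": 0,"dz": -1,"rx": 0,"ry": 0,"rz": 0}

```text
clock: 10.77
tcp_pos: [0.6001, 0.2611, 0.0346]
orientation: [-0.0, 3.141, -0.0]
contact_force: [-1.5, -1.3, 5.8]
grip_width: 0.0277
gripper_force: 25.7
```

Call:
send_rows:
  deltas:
    - {"dx": 0,"dy": 0,"dz": -0.3,"rx": 0,"ry": 0,"rz": 0}
    - {"dx": 0,"dy": 0,"dz": -0.3,"rx": 0,"ry": 0,"rz": 0}
    - {"dx": 0,"dy": 0,"dz": -0.3,"rx": 0,"ry": 0,"rz": 0}

```text
clock: 11.02
tcp_pos: [0.6001, 0.2611, 0.0346]
orientation: [-0.0, 3.141, -0.0]
contact_force: [-2.8, -1.3, 7.6]
grip_width: 0.0274
gripper_force: 26.0
```

Call:
send_rows:
  deltas:
    - {"dx": 0,"dy": 0,"dz": 1,"rx": 0,"ry": 0,"rz": 0}
    - {"dx": 0,"dy": 0,"dz": 1,"rx": 0,"ry": 0,"rz": 0}
    - {"dx": 0,"dy": 0,"dz": 1,"rx": 0,"ry": 0,"rz": 0}
    - {"dx": 0,"dy": 0,"dz": 1,"rx": 0,"ry": 0,"rz": 0}
  jaw: 42

```text
clock: 11.35
tcp_pos: [0.6, 0.261, 0.0343]
orientation: [-0.0, -3.141, 0.0]
contact_force: [-0.2, 0.2, -0.5]
grip_width: 0.0421
gripper_force: 0.0
```

Call:
send_rows:
  deltas:
    - {"dx": 0,"dy": 0,"dz": 8,"rx": 0,"ry": 0,"rz": 0}
    - {"dx": 0,"dy": 0,"dz": 25,"rx": 0,"ry": 0,"rz": 0}
    - {"dx": 0,"dy": 0,"dz": 50,"rx": 0,"ry": 0,"rz": 0}
    - {"dx": 0,"dy": 0,"dz": 75,"rx": 0,"ry": 0,"rz": 0}
    - {"dx": 0,"dy": 0,"dz": 87,"rx": 0,"ry": 0,"rz": 0}

```text
clock: 11.77
tcp_pos: [0.6014, 0.2619, 0.1251]
orientation: [0.0, 3.138, 0.003]
contact_force: [0.8, 0.6, 0.8]
grip_width: 0.042
gripper_force: 0.0
```

Call:
send_rows:
  deltas:
    - {"dx": 0,"dy": -25,"dz": 0,"rx": 0,"ry": 0,"rz": 0}
    - {"dx": 0,"dy": -60,"dz": 0,"rx": 0,"ry": 0,"rz": 0}
    - {"dx": 0,"dy": -98,"dz": 0,"rx": 0,"ry": 0,"rz": 0}
    - {"dx": 0,"dy": -136,"dz": 0,"rx": 0,"ry": 0,"rz": 0}
    - {"dx": 0,"dy": -174,"dz": 0,"rx": 0,"ry": 0,"rz": 0}
  jaw: 60

```text
clock: 12.18
tcp_pos: [0.5997, 0.0854, 0.1215]
orientation: [-0.001, 3.142, -0.0]
contact_force: [0.7, -0.5, -0.2]
grip_width: 0.0601
gripper_force: 0.0
```

Call:
send_rows:
  deltas:
    - {"dx": 0,"dy": -38,"dz": 0,"rx": 0,"ry": 0,"rz": 0}
    - {"dx": 0,"dy": -76,"dz": 0,"rx": 0,"ry": 0,"rz": 0}
    - {"dx": 0,"dy": -114,"dz": 0,"rx": 0,"ry": 0,"rz": 0}
    - {"dx": 0,"dy": -152,"dz": 0,"rx": 0,"ry": 0,"rz": 0}
    - {"dx": 0,"dy": -190,"dz": 0,"rx": 0,"ry": 0,"rz": 0}

```text
clock: 12.6
tcp_pos: [0.5996, -0.1049, 0.1216]
orientation: [0.0, -3.142, 0.0]
contact_force: [0.7, -0.4, 0.1]
grip_width: 0.0596
gripper_force: 0.0
```

Call:
send_rows:
  deltas:
    - {"dx": 0,"dy": -25,"dz": 0,"rx": 0,"ry": 0,"rz": 0}
    - {"dx": 0,"dy": -38,"dz": 0,"rx": 0,"ry": 0,"rz": 0}
    - {"dx": 0,"dy": -40,"dz": 0,"rx": 0,"ry": 0,"rz": 0}
    - {"dx": 0,"dy": -40,"dz": 0,"rx": 0,"ry": 0,"rz": 0}

```text
clock: 12.93
tcp_pos: [0.6, -0.1424, 0.1214]
orientation: [-0.001, -3.142, -0.001]
contact_force: [-0.5, 1.3, -0.7]
grip_width: 0.0602
gripper_force: 0.0
```

```bash
python3 -c "from h import *;look()"
```

```text
12.93 [ 600.  -142.4  121.4] yaw 90.0 tilt 0.05 F [-0.5  1.3 -0.7] w 60.2 0.0 q [ 0.35  0.53 -0.3   1.79  0.2   0.85  1.53]
rows xy 599.1 142.9 LxW 129.7 30.8 ang 0.2 z 41.7
rows xy 597.5 202.8 LxW 130.1 29.7 ang 0.8 z 42.0
rows xy 428.1 145.9 LxW 89.5 29.5 ang -1.5 z 41.8
rows xy 596.3 264.2 LxW 131.4 29.9 ang -0.5 z 41.9
supply xy 435.6 -254.7 LxW 89.9 33.0 ang -18.8 z 29.2
supply xy 597.9 -141.0 LxW 89.7 31.1 ang 1.4 z 29.5
```

Long row done. Now grip short beam at (598,-143).

Call:
send_rows:
  deltas:
    - {"dx": -1,"dy": -1,"dz": -30,"rx": 0,"ry": 0,"rz": 0}
    - {"dx": -1,"dy": -1,"dz": -60,"rx": 0,"ry": 0,"rz": 0}
    - {"dx": -1,"dy": -1,"dz": -83,"rx": 0,"ry": 0,"rz": 0}
    - {"dx": -1,"dy": -1,"dz": -96,"rx": 0,"ry": 0,"rz": 0}
    - {"dx": -1,"dy": -1,"dz": -100,"rx": 0,"ry": 0,"rz": 0}

```text
clock: 13.4
tcp_pos: [0.5978, -0.1409, 0.0193]
orientation: [0.006, -3.138, -0.003]
contact_force: [-0.4, 0.7, 0.2]
grip_width: 0.0597
gripper_force: 0.0
```

Call:
send_rows:
  deltas:
    - {"dx": 0,"dy": 0,"dz": 0,"rx": 0,"ry": 0,"rz": 0}
    - {"dx": 0,"dy": 0,"dz": 0,"rx": 0,"ry": 0,"rz": 0}
    - {"dx": 0,"dy": 0,"dz": 0,"rx": 0,"ry": 0,"rz": 0}
    - {"dx": 0,"dy": 0,"dz": 0,"rx": 0,"ry": 0,"rz": 0}
    - {"dx": 0,"dy": 0,"dz": 0,"rx": 0,"ry": 0,"rz": 0}
  jaw: 20

```text
clock: 13.82
tcp_pos: [0.6003, -0.144, 0.0231]
orientation: [0.0, 3.139, -0.0]
contact_force: [-0.4, 1.1, 5.9]
grip_width: 0.0277
gripper_force: 25.8
```

```bash
python3 -c "from h import *;st()"
```

```text
13.82 [ 600.3 -144.    23.1] yaw 90.0 tilt 0.16 F [-0.4  1.1  5.9] w 27.7 25.8 q [ 0.33  0.67 -0.26  1.83  0.26  0.67  1.49]
```

Call:
send_rows:
  deltas:
    - {"dx": 0,"dy": 0,"dz": 10,"rx": 0,"ry": 0,"rz": 0}
    - {"dx": 0,"dy": 0,"dz": 35,"rx": 0,"ry": 0,"rz": 0}
    - {"dx": 0,"dy": 0,"dz": 65,"rx": 0,"ry": 0,"rz": 0}
    - {"dx": 0,"dy": 0,"dz": 90,"rx": 0,"ry": 0,"rz": 0}
    - {"dx": 0,"dy": 0,"dz": 100,"rx": 0,"ry": 0,"rz": 0}

```text
clock: 14.23
tcp_pos: [0.6009, -0.1445, 0.126]
orientation: [0.001, 3.136, -0.002]
contact_force: [-0.2, -0.3, 0.0]
grip_width: 0.0273
gripper_force: 25.1
```

Call:
send_rows:
  deltas:
    - {"dx": -8,"dy": 17,"dz": 0,"rx": 0,"ry": 0,"rz": 0}
    - {"dx": -23,"dy": 49,"dz": 0,"rx": 0,"ry": 0,"rz": 0}
    - {"dx": -39,"dy": 83,"dz": 0,"rx": 0,"ry": 0,"rz": 0}
    - {"dx": -55,"dy": 117,"dz": 0,"rx": 0,"ry": 0,"rz": 0}
    - {"dx": -71,"dy": 151,"dz": 0,"rx": 0,"ry": 0,"rz": 0}

```text
clock: 14.65
tcp_pos: [0.5267, 0.0079, 0.1216]
orientation: [-0.002, -3.141, 0.0]
contact_force: [0.4, 0.3, -0.0]
grip_width: 0.0274
gripper_force: 25.1
```

Call:
send_rows:
  deltas:
    - {"dx": -16,"dy": 34,"dz": 0,"rx": 0,"ry": 0,"rz": 0}
    - {"dx": -32,"dy": 68,"dz": 0,"rx": 0,"ry": 0,"rz": 0}
    - {"dx": -48,"dy": 102,"dz": 0,"rx": 0,"ry": 0,"rz": 0}
    - {"dx": -64,"dy": 136,"dz": 0,"rx": 0,"ry": 0,"rz": 0}
    - {"dx": -78,"dy": 166,"dz": 0,"rx": 0,"ry": 0,"rz": 0}

```text
clock: 15.07
tcp_pos: [0.4484, 0.1748, 0.1217]
orientation: [0.001, -3.142, -0.0]
contact_force: [-0.1, 0.3, -0.9]
grip_width: 0.0275
gripper_force: 25.1
```

Call:
send_rows:
  deltas:
    - {"dx": -9,"dy": 19,"dz": 0,"rx": 0,"ry": 0,"rz": 0}
    - {"dx": -13,"dy": 27,"dz": 0,"rx": 0,"ry": 0,"rz": 0}
    - {"dx": -13,"dy": 27,"dz": 0,"rx": 0,"ry": 0,"rz": 0}
    - {"dx": -13,"dy": 27,"dz": 0,"rx": 0,"ry": 0,"rz": 0}

```text
clock: 15.4
tcp_pos: [0.4373, 0.199, 0.1214]
orientation: [-0.0, -3.142, 0.001]
contact_force: [-0.1, -0.2, 0.0]
grip_width: 0.0275
gripper_force: 25.1
```

```bash
cat >> h.py <<'E'
def held():
    g=look();P=cloud(g)*1000;x,y,z=[P[...,i] for i in range(3)]
    o=r.get_obs()["tcp_pos"]*1000
    for s in(-1,1):
        m=(abs(y-o[1])<30)&(s*(x-o[0])>25)&(s*(x-o[0])<75)&(z>60)&(z<o[2]+15)
        if m.sum()>10: print(s,m.sum(),"x",x[m].min().round(),x[m].max().round(),"z",np.percentile(z[m],[2,98]).round(1))
E
python3 -c "from h import *;held()"
```

```text
15.4 [437.3 199.  121.4] yaw 90.0 tilt 0.05 F [-0.1 -0.2  0. ] w 27.5 25.1 q [-0.21  0.36 -0.42  2.1   0.21  0.73  0.81]
rows xy 599.7 143.2 LxW 129.8 29.0 ang 0.3 z 41.9
rows xy 597.8 203.0 LxW 130.9 30.1 ang 0.8 z 42.0
rows xy 399.8 146.4 LxW 32.3 28.4 ang -0.7 z 41.8
rows xy 597.1 264.3 LxW 131.2 30.5 ang 1.2 z 42.1
supply xy 434.6 -254.6 LxW 90.9 30.5 ang -18.7 z 29.0
-1 295 x 389.0 413.0 z [104.3 130.3]
1 39 x 463.0 479.0 z [103.  119.6]
```

Call:
send_rows:
  deltas:
    - {"dx": 1,"dy": 2,"dz": -25,"rx": 0,"ry": 0,"rz": 0}
    - {"dx": 1,"dy": 2,"dz": -50,"rx": 0,"ry": 0,"rz": 0}
    - {"dx": 1,"dy": 2,"dz": -69,"rx": 0,"ry": 0,"rz": 0}
    - {"dx": 1,"dy": 2,"dz": -79,"rx": 0,"ry": 0,"rz": 0}
    - {"dx": 1,"dy": 2,"dz": -82,"rx": 0,"ry": 0,"rz": 0}

```text
clock: 15.87
tcp_pos: [0.4378, 0.1998, 0.0379]
orientation: [-0.004, -3.139, 0.003]
contact_force: [0.5, 0.2, -1.3]
grip_width: 0.0275
gripper_force: 25.1
```

Call:
send_rows:
  deltas:
    - {"dx": 0,"dy": 0,"dz": -1,"rx": 0,"ry": 0,"rz": 0}
    - {"dx": 0,"dy": 0,"dz": -2,"rx": 0,"ry": 0,"rz": 0}
    - {"dx": 0,"dy": 0,"dz": -3,"rx": 0,"ry": 0,"rz": 0}
    - {"dx": 0,"dy": 0,"dz": -3,"rx": 0,"ry": 0,"rz": 0}

```text
clock: 16.2
tcp_pos: [0.4386, 0.2022, 0.0372]
orientation: [0.001, 3.14, 0.001]
contact_force: [-0.5, 0.2, 0.1]
grip_width: 0.0276
gripper_force: 25.1
```

Call:
send_rows:
  deltas:
    - {"dx": 0,"dy": 0,"dz": -0.5,"rx": 0,"ry": 0,"rz": 0}
    - {"dx": 0,"dy": 0,"dz": -1,"rx": 0,"ry": 0,"rz": 0}
    - {"dx": 0,"dy": 0,"dz": -1,"rx": 0,"ry": 0,"rz": 0}

```text
clock: 16.45
tcp_pos: [0.4382, 0.2021, 0.0358]
orientation: [-0.0, 3.141, 0.0]
contact_force: [0.3, 0.7, 0.8]
grip_width: 0.0274
gripper_force: 25.1
```

Call:
send_rows:
  deltas:
    - {"dx": 0,"dy": 0,"dz": -0.5,"rx": 0,"ry": 0,"rz": 0}
    - {"dx": 0,"dy": 0,"dz": -1,"rx": 0,"ry": 0,"rz": 0}
    - {"dx": 0,"dy": 0,"dz": -1,"rx": 0,"ry": 0,"rz": 0}

```text
clock: 16.7
tcp_pos: [0.4381, 0.2021, 0.0351]
orientation: [-0.0, 3.141, -0.0]
contact_force: [-2.2, -1.3, 7.9]
grip_width: 0.0276
gripper_force: 26.0
```

Call:
send_rows:
  deltas:
    - {"dx": 0,"dy": 0,"dz": -0.4,"rx": 0,"ry": 0,"rz": 0}
    - {"dx": 0,"dy": 0,"dz": -0.4,"rx": 0,"ry": 0,"rz": 0}
    - {"dx": 0,"dy": 0,"dz": -0.4,"rx": 0,"ry": 0,"rz": 0}

```text
clock: 16.95
tcp_pos: [0.4381, 0.2021, 0.0351]
orientation: [-0.0, 3.141, -0.001]
contact_force: [-3.5, -1.6, 13.3]
grip_width: 0.0277
gripper_force: 26.8
```

Call:
send_rows:
  deltas:
    - {"dx": 0,"dy": 0,"dz": 1,"rx": 0,"ry": 0,"rz": 0}
    - {"dx": 0,"dy": 0,"dz": 1,"rx": 0,"ry": 0,"rz": 0}
    - {"dx": 0,"dy": 0,"dz": 1,"rx": 0,"ry": 0,"rz": 0}
    - {"dx": 0,"dy": 0,"dz": 1,"rx": 0,"ry": 0,"rz": 0}
  jaw: 42

```text
clock: 17.28
tcp_pos: [0.438, 0.202, 0.035]
orientation: [-0.0, -3.141, 0.0]
contact_force: [-0.4, 0.7, 0.0]
grip_width: 0.0418
gripper_force: 0.0
```

Call:
send_rows:
  deltas:
    - {"dx": 0,"dy": 0,"dz": 8,"rx": 0,"ry": 0,"rz": 0}
    - {"dx": 0,"dy": 0,"dz": 25,"rx": 0,"ry": 0,"rz": 0}
    - {"dx": 0,"dy": 0,"dz": 50,"rx": 0,"ry": 0,"rz": 0}
    - {"dx": 0,"dy": 0,"dz": 75,"rx": 0,"ry": 0,"rz": 0}
    - {"dx": 0,"dy": 0,"dz": 87,"rx": 0,"ry": 0,"rz": 0}

```text
clock: 17.7
tcp_pos: [0.4389, 0.2027, 0.1251]
orientation: [-0.0, 3.139, 0.002]
contact_force: [0.2, 0.3, 1.4]
grip_width: 0.0419
gripper_force: 0.0
```

Call:
send_rows:
  deltas:
    - {"dx": 0,"dy": -25,"dz": 0,"rx": 0,"ry": 0,"rz": -1}
    - {"dx": 0,"dy": -58,"dz": 0,"rx": 0,"ry": 0,"rz": -2}
    - {"dx": 0,"dy": -94,"dz": 0,"rx": 0,"ry": 0,"rz": -4}
    - {"dx": 0,"dy": -130,"dz": 0,"rx": 0,"ry": 0,"rz": -6}
    - {"dx": 0,"dy": -166,"dz": 0,"rx": 0,"ry": 0,"rz": -8}
  jaw: 60

```text
clock: 18.12
tcp_pos: [0.4377, 0.0346, 0.1227]
orientation: [0.221, 3.133, 0.0]
contact_force: [0.2, -0.1, -0.3]
grip_width: 0.0598
gripper_force: 0.0
```

Call:
send_rows:
  deltas:
    - {"dx": 0,"dy": -36,"dz": 0,"rx": 0,"ry": 0,"rz": -2}
    - {"dx": 0,"dy": -72,"dz": 0,"rx": 0,"ry": 0,"rz": -4}
    - {"dx": 0,"dy": -108,"dz": 0,"rx": 0,"ry": 0,"rz": -6}
    - {"dx": 0,"dy": -144,"dz": 0,"rx": 0,"ry": 0,"rz": -8}
    - {"dx": 0,"dy": -180,"dz": 0,"rx": 0,"ry": 0,"rz": -9.2}

```text
clock: 18.53
tcp_pos: [0.4377, -0.1457, 0.1227]
orientation: [0.472, 3.105, 0.0]
contact_force: [1.5, 0.3, 0.8]
grip_width: 0.0601
gripper_force: 0.0
```

Call:
send_rows:
  deltas:
    - {"dx": 0,"dy": -36,"dz": 0,"rx": 0,"ry": 0,"rz": 0}
    - {"dx": 0,"dy": -72,"dz": 0,"rx": 0,"ry": 0,"rz": 0}
    - {"dx": -1,"dy": -104,"dz": 0,"rx": 0,"ry": 0,"rz": 0}
    - {"dx": -1,"dy": -113,"dz": 0,"rx": 0,"ry": 0,"rz": 0}
    - {"dx": -1,"dy": -113,"dz": 0,"rx": 0,"ry": 0,"rz": 0}

```text
clock: 18.95
tcp_pos: [0.4364, -0.26, 0.1224]
orientation: [0.478, 3.105, -0.001]
contact_force: [0.1, 0.3, 0.2]
grip_width: 0.0595
gripper_force: 0.0
```

```bash
python3 - <<'E'
from h import *
look();g=r.grab_frame("wrist");cv2.imwrite("pics/w3.png",g["frame"])
E
```

```text
18.95 [ 436.4 -260.   122.4] yaw 72.5 tilt 0.05 F [0.1 0.3 0.2] w 59.5 0.0 q [ 0.56  0.37 -0.18  2.05  0.1   0.73  1.59]
rows xy 599.0 142.6 LxW 128.9 31.0 ang 0.1 z 41.9
rows xy 598.2 202.1 LxW 132.7 30.2 ang 0.1 z 42.0
rows xy 429.0 145.3 LxW 90.8 30.3 ang -2.9 z 41.8
rows xy 595.9 264.8 LxW 131.2 29.6 ang 0.3 z 42.1
rows xy 435.6 205.5 LxW 90.0 31.1 ang 0.1 z 42.1
supply xy 434.6 -254.5 LxW 89.6 32.5 ang -17.8 z 29.2
```

View pics/w3.png

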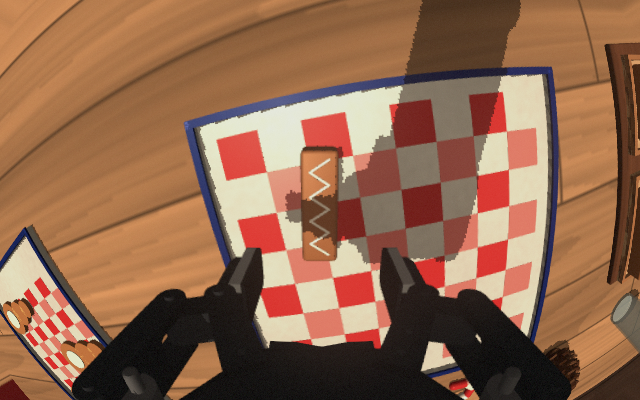

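Wrist view: the last short beam (320,204) is centred and aligned between the fingers. Grip it.

Call:
send_rows:
  deltas:
    - {"dx": 0,"dy": 2,"dz": -30,"rx": 0,"ry": 0,"rz": 0}
    - {"dx": 0,"dy": 2,"dz": -60,"rx": 0,"ry": 0,"rz": 0}
    - {"dx": 0,"dy": 2,"dz": -83,"rx": 0,"ry": 0,"rz": 0}
    - {"dx": 0,"dy": 2,"dz": -96,"rx": 0,"ry": 0,"rz": 0}
    - {"dx": 0,"dy": 2,"dz": -101,"rx": 0,"ry": 0,"rz": 0}

```text
clock: 19.47
tcp_pos: [0.4362, -0.2517, 0.0192]
orientation: [-0.463, -3.104, -0.004]
contact_force: [-0.6, -0.4, 0.4]
grip_width: 0.0601
gripper_force: 0.0
```

Call:
send_rows:
  deltas:
    - {"dx": 0,"dy": 0,"dz": 0,"rx": 0,"ry": 0,"rz": 0}
    - {"dx": 0,"dy": 0,"dz": 0,"rx": 0,"ry": 0,"rz": 0}
    - {"dx": 0,"dy": 0,"dz": 0,"rx": 0,"ry": 0,"rz": 0}
    - {"dx": 0,"dy": 0,"dz": 0,"rx": 0,"ry": 0,"rz": 0}
    - {"dx": 0,"dy": 0,"dz": 0,"rx": 0,"ry": 0,"rz": 0}
  jaw: 20

```text
clock: 19.88
tcp_pos: [0.4379, -0.2551, 0.0222]
orientation: [0.469, 3.104, -0.001]
contact_force: [-0.1, 2.4, 5.2]
grip_width: 0.0274
gripper_force: 25.8
```

```bash
python3 -c "from h import *;st()"
```

```text
19.88 [ 437.9 -255.1   22.2] yaw 72.8 tilt 0.12 F [-0.1  2.4  5.2] w 27.4 25.8 q [ 0.53  0.54 -0.15  2.1   0.16  0.51  1.53]
```

Call:
send_rows:
  deltas:
    - {"dx": 0,"dy": 0,"dz": 10,"rx": 0,"ry": 0,"rz": 0}
    - {"dx": 0,"dy": 0,"dz": 35,"rx": 0,"ry": 0,"rz": 0}
    - {"dx": 0,"dy": 0,"dz": 65,"rx": 0,"ry": 0,"rz": 0}
    - {"dx": 0,"dy": 0,"dz": 90,"rx": 0,"ry": 0,"rz": 0}
    - {"dx": 0,"dy": 0,"dz": 100,"rx": 0,"ry": 0,"rz": 0}

```text
clock: 20.3
tcp_pos: [0.4385, -0.2559, 0.1251]
orientation: [0.47, 3.101, -0.003]
contact_force: [0.3, -0.4, -0.2]
grip_width: 0.0272
gripper_force: 25.0
```

Call:
send_rows:
  deltas:
    - {"dx": 0,"dy": 20,"dz": 0,"rx": 0,"ry": 0,"rz": 1}
    - {"dx": 0,"dy": 54,"dz": 0,"rx": 0,"ry": 0,"rz": 2}
    - {"dx": 0,"dy": 90,"dz": 0,"rx": 0,"ry": 0,"rz": 4}
    - {"dx": 0,"dy": 126,"dz": 0,"rx": 0,"ry": 0,"rz": 6}
    - {"dx": 0,"dy": 162,"dz": 0,"rx": 0,"ry": 0,"rz": 8}

```text
clock: 20.72
tcp_pos: [0.4365, -0.0918, 0.1214]
orientation: [0.251, 3.131, -0.0]
contact_force: [-0.0, 0.1, 0.9]
grip_width: 0.0274
gripper_force: 25.0
```

Call:
send_rows:
  deltas:
    - {"dx": 0,"dy": 36,"dz": 0,"rx": 0,"ry": 0,"rz": 2}
    - {"dx": 0,"dy": 72,"dz": 0,"rx": 0,"ry": 0,"rz": 4}
    - {"dx": 0,"dy": 108,"dz": 0,"rx": 0,"ry": 0,"rz": 6}
    - {"dx": 0,"dy": 144,"dz": 0,"rx": 0,"ry": 0,"rz": 8}
    - {"dx": 0,"dy": 180,"dz": 0,"rx": 0,"ry": 0,"rz": 9.2}

```text
clock: 21.13
tcp_pos: [0.4365, 0.0884, 0.1214]
orientation: [-0.002, 3.141, -0.001]
contact_force: [-0.6, -0.3, -0.4]
grip_width: 0.0275
gripper_force: 25.0
```

Call:
send_rows:
  deltas:
    - {"dx": 0,"dy": 36,"dz": 0,"rx": 0,"ry": 0,"rz": 0}
    - {"dx": 0,"dy": 72,"dz": 0,"rx": 0,"ry": 0,"rz": 0}
    - {"dx": 0,"dy": 108,"dz": 0,"rx": 0,"ry": 0,"rz": 0}
    - {"dx": 0,"dy": 144,"dz": 0,"rx": 0,"ry": 0,"rz": 0}
    - {"dx": 0,"dy": 174,"dz": 0,"rx": 0,"ry": 0,"rz": 0}

```text
clock: 21.55
tcp_pos: [0.4365, 0.2636, 0.1214]
orientation: [-0.002, 3.141, 0.001]
contact_force: [0.3, 0.6, -0.2]
grip_width: 0.0273
gripper_force: 25.0
```

Call:
send_rows:
  deltas:
    - {"dx": 0,"dy": 0,"dz": 0,"rx": 0,"ry": 0,"rz": 0}
    - {"dx": 0,"dy": 0,"dz": 0,"rx": 0,"ry": 0,"rz": 0}

```text
clock: 21.72
tcp_pos: [0.4364, 0.2628, 0.1213]
orientation: [0.006, -3.141, -0.001]
contact_force: [0.2, -0.5, -1.7]
grip_width: 0.0274
gripper_force: 25.0
```

```bash
python3 -c "from h import *;held()"
```

```text
21.72 [436.4 262.8 121.3] yaw 90.2 tilt 0.04 F [ 0.2 -0.5 -1.7] w 27.4 25.0 q [-0.31  0.4  -0.43  2.03  0.24  0.76  0.69]
rows xy 611.8 143.4 LxW 106.1 29.6 ang -0.5 z 41.8
rows xy 599.0 202.2 LxW 130.0 30.2 ang 0.5 z 42.0
rows xy 428.4 145.4 LxW 90.4 30.9 ang -4.4 z 41.8
rows xy 596.7 264.6 LxW 130.9 29.2 ang 0.3 z 42.0
rows xy 407.7 205.5 LxW 34.1 28.6 ang -1.3 z 42.1
-1 299 x 391.0 411.0 z [105.2 131.5]
1 20 x 462.0 479.0 z [102.  111.8]
```

Call:
send_rows:
  deltas:
    - {"dx": 1,"dy": 0,"dz": -25,"rx": 0,"ry": 0,"rz": 0}
    - {"dx": 1,"dy": 0,"dz": -50,"rx": 0,"ry": 0,"rz": 0}
    - {"dx": 1,"dy": 0,"dz": -69,"rx": 0,"ry": 0,"rz": 0}
    - {"dx": 1,"dy": 0,"dz": -79,"rx": 0,"ry": 0,"rz": 0}
    - {"dx": 1,"dy": 0,"dz": -82,"rx": 0,"ry": 0,"rz": 0}

```text
clock: 22.18
tcp_pos: [0.4373, 0.2587, 0.0376]
orientation: [-0.003, -3.139, 0.004]
contact_force: [0.2, -1.3, -1.2]
grip_width: 0.0277
gripper_force: 25.0
```

Call:
send_rows:
  deltas:
    - {"dx": 0,"dy": 0,"dz": -1,"rx": 0,"ry": 0,"rz": 0}
    - {"dx": 0,"dy": 0,"dz": -2,"rx": 0,"ry": 0,"rz": 0}
    - {"dx": 0,"dy": 0,"dz": -3,"rx": 0,"ry": 0,"rz": 0}
    - {"dx": 0,"dy": 0,"dz": -3,"rx": 0,"ry": 0,"rz": 0}

```text
clock: 22.52
tcp_pos: [0.4386, 0.2612, 0.0369]
orientation: [0.0, 3.14, 0.001]
contact_force: [0.1, 0.3, -0.8]
grip_width: 0.0277
gripper_force: 25.0
```

Call:
send_rows:
  deltas:
    - {"dx": 0,"dy": 0,"dz": -0.5,"rx": 0,"ry": 0,"rz": 0}
    - {"dx": 0,"dy": 0,"dz": -1,"rx": 0,"ry": 0,"rz": 0}
    - {"dx": 0,"dy": 0,"dz": -1,"rx": 0,"ry": 0,"rz": 0}

```text
clock: 22.77
tcp_pos: [0.4381, 0.2611, 0.0353]
orientation: [-0.0, 3.141, 0.0]
contact_force: [0.2, 0.3, -1.3]
grip_width: 0.0276
gripper_force: 25.0
```

Call:
send_rows:
  deltas:
    - {"dx": 0,"dy": 0,"dz": -0.5,"rx": 0,"ry": 0,"rz": 0}
    - {"dx": 0,"dy": 0,"dz": -1,"rx": 0,"ry": 0,"rz": 0}
    - {"dx": 0,"dy": 0,"dz": -1,"rx": 0,"ry": 0,"rz": 0}

```text
clock: 23.02
tcp_pos: [0.4381, 0.261, 0.0342]
orientation: [0.0, 3.141, -0.0]
contact_force: [-0.6, -0.2, 3.0]
grip_width: 0.0275
gripper_force: 25.3
```

Touching down. Press slightly, release, and back off.

Call:
send_rows:
  deltas:
    - {"dx": 0,"dy": 0,"dz": -0.4,"rx": 0,"ry": 0,"rz": 0}
    - {"dx": 0,"dy": 0,"dz": -0.4,"rx": 0,"ry": 0,"rz": 0}

```text
clock: 23.18
tcp_pos: [0.4381, 0.2611, 0.0342]
orientation: [-0.0, 3.141, -0.0]
contact_force: [-1.8, -1.3, 8.9]
grip_width: 0.0277
gripper_force: 26.0
```

Call:
send_rows:
  deltas:
    - {"dx": 0,"dy": 0,"dz": 1,"rx": 0,"ry": 0,"rz": 0}
    - {"dx": 0,"dy": 0,"dz": 1,"rx": 0,"ry": 0,"rz": 0}
    - {"dx": 0,"dy": 0,"dz": 1,"rx": 0,"ry": 0,"rz": 0}
    - {"dx": 0,"dy": 0,"dz": 1,"rx": 0,"ry": 0,"rz": 0}
  jaw: 42

```text
clock: 23.52
tcp_pos: [0.438, 0.261, 0.0346]
orientation: [-0.0, -3.141, -0.0]
contact_force: [0.5, 0.1, -0.0]
grip_width: 0.0418
gripper_force: 0.0
```

Call:
send_rows:
  deltas:
    - {"dx": 0,"dy": 0,"dz": 8,"rx": 0,"ry": 0,"rz": 0}
    - {"dx": 0,"dy": 0,"dz": 25,"rx": 0,"ry": 0,"rz": 0}
    - {"dx": 0,"dy": 0,"dz": 50,"rx": 0,"ry": 0,"rz": 0}
    - {"dx": 0,"dy": 0,"dz": 80,"rx": 0,"ry": 0,"rz": 0}
    - {"dx": 0,"dy": 0,"dz": 110,"rx": 0,"ry": 0,"rz": 0}

```text
clock: 23.93
tcp_pos: [0.4374, 0.2608, 0.146]
orientation: [0.001, -3.14, 0.001]
contact_force: [0.4, 0.1, -0.6]
grip_width: 0.0421
gripper_force: 0.0
```

Call:
send_rows:
  deltas:
    - {"dx": 8,"dy": -25,"dz": 10,"rx": 0,"ry": 0,"rz": 0}
    - {"dx": 16,"dy": -58,"dz": 20,"rx": 0,"ry": 0,"rz": 0}
    - {"dx": 24,"dy": -92,"dz": 30,"rx": 0,"ry": 0,"rz": 0}
    - {"dx": 32,"dy": -126,"dz": 40,"rx": 0,"ry": 0,"rz": 0}
    - {"dx": 40,"dy": -160,"dz": 50,"rx": 0,"ry": 0,"rz": 0}

```text
clock: 24.35
tcp_pos: [0.4779, 0.0995, 0.1958]
orientation: [-0.001, 3.141, 0.0]
contact_force: [0.4, -0.4, 0.8]
grip_width: 0.0424
gripper_force: 0.0
```

Call:
send_rows:
  deltas:
    - {"dx": 0,"dy": -34,"dz": 0,"rx": 0,"ry": 0,"rz": 0}
    - {"dx": 0,"dy": -68,"dz": 0,"rx": 0,"ry": 0,"rz": 0}
    - {"dx": 0,"dy": -90,"dz": 0,"rx": 0,"ry": 0,"rz": 0}
    - {"dx": 0,"dy": -100,"dz": 0,"rx": 0,"ry": 0,"rz": 0}
    - {"dx": 0,"dy": -100,"dz": 0,"rx": 0,"ry": 0,"rz": 0}

```text
clock: 24.77
tcp_pos: [0.4778, -0.0014, 0.195]
orientation: [-0.007, -3.142, 0.001]
contact_force: [-0.6, 0.8, 0.6]
grip_width: 0.0419
gripper_force: 0.0
```

```bash
python3 - <<'E'
from h import *
g=look();cv2.imwrite("pics/s3.png",g["frame"])
E
```

```text
24.77 [477.8  -1.4 195. ] yaw 89.8 tilt 0.04 F [-0.6  0.8  0.6] w 41.9 0.0 q [ 0.18  0.23 -0.35  2.04  0.1   0.88  1.34]
rows xy 599.3 143.6 LxW 128.8 30.5 ang 1.0 z 41.9
rows xy 598.0 202.5 LxW 130.5 30.2 ang 0.4 z 41.9
rows xy 428.1 145.2 LxW 88.8 30.0 ang -2.2 z 41.9
rows xy 597.3 264.8 LxW 131.9 29.4 ang 0.6 z 42.0
rows xy 436.1 205.9 LxW 90.5 30.5 ang 0.8 z 42.0
rows xy 437.2 264.6 LxW 89.6 29.7 ang 0.4 z 42.2
```

View pics/s3.png

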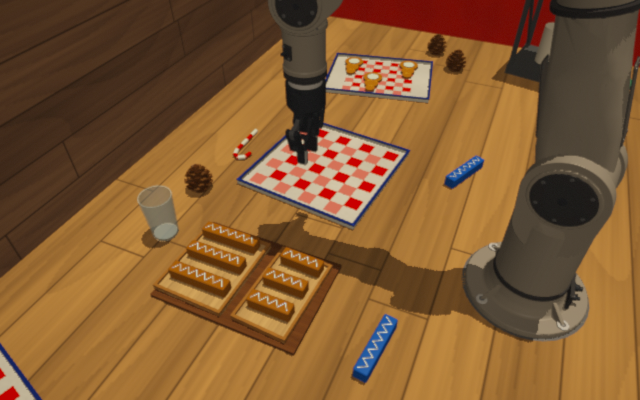

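The side view shows three long beams in the long row ((230,235), (217,255), (199,276)) and three short in the short row ((302,259), (286,280), (271,303)). All lie flat with the iced side up, and the bystanders are where they were. Handing in.

```bash
python3 -c "from h import *;print(r.hand_in())"
```

```text
the job is handed in; nothing more can be done
None
```

The job is handed in at about 25 s on the clock: each row tray holds its three beams flat, iced side up and straight across, and the samples and bystanders weren't touched; no verdict came back.

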